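Take the delivered assay stack apart and put everything in its place

ROBOT

A 6-joint arm with a two-finger parallel gripper is mounted at the origin on a cart in front of the work surface, level with it; the furniture and walls round the work are solid. World frame = base frame: x ahead of the robot, y to its left, z up, the work surface at z = 0. Lengths are in m, angles in rad, forces in N, time in s.
With the tool pointing down it reaches from about 0.3 to 0.875 m from the base axis. Payload 6.4 kg.
Tool frame: the origin (TCP) lies at the very end of the fingers, on their centre line; the grasp point (between the pads) lies 19 mm behind it; z points along the fingers, y is the line along which they close (so a half turn about z gives the same grasp; the last joint's range is limited). The gripper opens to 85 mm and grips with 20 to 120 N. Pads are 22 mm wide; open, the fingers measure 114 mm over their backs; the gripper's body (76 mm by 85 mm) begins 54 mm behind the grasp point. The pads swing forward as they close: fully open they stand 13 mm farther back than shut.
Start: joints at [1.099, 0.181, 1.607, -0, 1.354, -0.206], TCP at [0.151, 0.555, 0.231] pointing down, gripper open.
Joint ranges: [-2.99, 2.99], [-0.89, 2.07], [0.3, 2.58], [-1.14, 4.28], [0, 2.63], [-3.12, 3.12]. Speed limits (rad/s): [2.57, 2.57, 3.01, 3.14, 3.14, 3.14].

INTERFACE

Orientations are given as a unit quaternion [w, x, y, z].
In Python, from bench import * gives the robot as it stands. The module is installed in compiled form; this text tells all that it offers.
- The arm moves only by the tool arm_command, never from a script. Its arguments are lists of equal length, an entry for each row: "dp": the shift along the tool's x, y, z in units of 0.25 m (1.0 is 0.25 m), a list of three; "turn": the turn, a rotation vector about the tool's x, y, z in units of 30 degrees (1.0 is 30 degrees), a list of three; "jaw": the opening, from 0 (shut) to 1 (fully open). A call has 1 to 5 rows; each row is the pose to reach, as a shift and turn from the pose commanded when the call began, along the tool's axes at that moment; what a row does not reach only later rows make up. A row lasts 1/8 s, in which the tool goes at most 62.5 mm and 10.7 degrees, less where a joint would pass 70% of its speed; a pose out of reach is approached as far as the arm can. A call with a number of a shift or a turn outside -1 to 1 is refused whole. A call with a gripper value outside its range is refused whole. The fingers move at their own pace and stop on an object; the grip force is fixed at half the most. Time passes only in rows, so rows that repeat a pose let the fingers close. It gives the time, the measured TCP pose, the force, the opening and the grip force at its end, in the units of the state.
- get_obs(): the state, without advancing time (a new reading comes with each control period).
- camera(name): name is "scene" or "top" or "wrist"; returns the picture (480x640x3 uint8, blue, green, red); there is no depth.
- get_calibration(name): a dict with "camera_matrix" (3x3 intrinsics, pixels), "k1" (the pictures are not rectified: a ray, as slopes to the right and down, at radius r is drawn at 1 + k1 r^2 times it, then the intrinsics apply), "R" (3x3) and "t" (3): a world point X has camera coordinates R X + t; the wrist camera has in their place "mount" (4x4, takes a point from camera to tool coordinates, whose origin is the TCP and whose axes are the flange's). Camera axes: x right, y down, z forward; pixel columns grow to the right and rows downward; lengths in m; the calibration is good to about 2 mm. A picture is of the moment at which its call begins: read the wrist's pose just before it. get_calibration takes no time and is no camera call.
- hand_in(): hands the job in; it is judged then, once.
The state is a dict: "time_s": time; "q": joint angles; "dq": joint speeds; "joint_efforts": joint torques, N m; "eef_pos": TCP position; "eef_rot": TCP orientation; "wrist_force": force on the tool from outside, world axes, zero at the start; "torque": the same for the moment, N m; "opening": opening from 0.0 (shut) to 1.0 (fully open); "grasp_force": force on a finger pad.
Only numpy, scipy, OpenCV 4.12 (cv2) and the standard library are available. Lean on these libraries where they do the work, as an engineer would, in place of code of your own. Each camera call takes 0.05 s, during which the arm holds its last target. There are 200 camera calls.

TASK

A delivery has been left on the bench as one stack. Take it apart and put everything in its own colour-coded place: each small bottle standing upright in the round well with the colour of its cap, and each carton lying flat in the tray with the colour of its trim. Keep the bottles upright all the time and set things down rather than dropping them in.

Things in the scene. Friction and masses are not known exactly. Their poses are not given: they have to be found in the camera images.
- bottle_orange: small white reagent bottle with an orange cap, 32 mm diameter, 59 mm tall (straight body up to about 40 mm, cap 20 mm wide), about 50 g; at the start upright on the blue-trimmed carton beside the other bottle, centres about 42 mm apart along that carton's y, 10 mm between them: grip it along that carton's x. Origin: centre of its underside, z up
- bottle_green: small white reagent bottle with a green cap, 32 mm diameter, 59 mm tall (straight body up to about 40 mm, cap 20 mm wide), about 50 g; at the start upright on the blue-trimmed carton beside the other bottle, centres about 42 mm apart along that carton's y, 10 mm between them: grip it along that carton's x. Origin: centre of its underside, z up
- carton_blue: white folding carton with dark blue trim, 58 mm along its x, 80 mm along its y, 32 mm high, about 40 g; grip it across its x; at the start crosswise on the orange-trimmed carton (10 mm over at each side), both bottles standing on it. Either way round is right in its tray. Origin: centre of its underside, z up
- carton_orange: white folding carton with orange trim, 60 mm along its x, 105 mm along its y, 50 mm high, about 80 g; grip it across its x; at the start it is the lowest of the stack and lies on the worktop (z = 0). Either way round is right in its tray. Origin: centre of its underside, z up
- well_orange: round bottle well, fixed: grey foot and an orange funnel mouth, 63 mm across, 17.5 mm high; its flat floor is 4 mm above the origin; inside it widens from about 44 mm at the floor to 54 mm at the rim, so a bottle settles within 6 mm of the centre. An analyser 150 mm high may stand close behind: carry higher. Origin: centre of its underside, on the worktop (z = 0), z up
- well_green: round bottle well, fixed: grey foot and a green funnel mouth, 63 mm across, 17.5 mm high; its flat floor is 4 mm above the origin; inside it widens from about 44 mm at the floor to 54 mm at the rim, so a bottle settles within 6 mm of the centre. An analyser 150 mm high may stand close behind: carry higher. Origin: centre of its underside, on the worktop (z = 0), z up
- tray_blue: blue plastic tray, fixed, ribbed floor; inside 72 mm along its x, 94 mm along its y (the blue-trimmed carton plus 7 mm on each side, y along y), walls 3 mm thick, rim 16 mm and floor 3 mm above the origin. An analyser 150 mm high may stand close behind: carry higher. Origin: centre of its underside, on the worktop (z = 0), z up
- tray_orange: orange plastic tray, fixed, ribbed floor; inside 74 mm along its x, 119 mm along its y (the orange-trimmed carton plus 7 mm on each side, y along y), walls 3 mm thick, rim 16 mm and floor 3 mm above the origin. An analyser 150 mm high may stand close behind: carry higher. Origin: centre of its underside, on the worktop (z = 0), z up

How it is judged:
At the end, for the whole second after the job is handed in: Each bottle stands on the floor of the well of its cap's colour (centre within 10 mm) and each carton lies on the floor of the tray of its trim's colour (centre within 15 mm, long sides within 14 degrees); undersides within 4 mm of the floor, tilt under 7 degrees, all at rest (horizontal distance between carton_orange and tray_orange below 0.015 m and z of carton_orange in the frame of tray_orange between -0.002 and 0.007 m and angle between each of carton_orange, carton_blue, bottle_orange, bottle_green's own z axis and vertical below 0.12 rad and linear speed of each of carton_orange, carton_blue, bottle_orange, bottle_green below 0.02 m/s and angle between the y axis of carton_orange and the y axis of tray_orange, either way round below 0.25 rad and horizontal distance between carton_blue and tray_blue below 0.015 m and z of carton_blue in the frame of tray_blue between -0.002 and 0.007 m and angle between the y axis of carton_blue and the y axis of tray_blue, either way round below 0.25 rad and horizontal distance between bottle_orange and well_orange below 0.01 m and z of bottle_orange in the frame of well_orange between -0.002 and 0.008 m and horizontal distance between bottle_green and well_green below 0.01 m and z of bottle_green in the frame of well_green between -0.002 and 0.008 m); the robot touches nothing.
It fails at once if a bottle falls over or is tipped by more than 35 degrees (angle between any of bottle_orange, bottle_green's own z axis and vertical above 0.61 rad).
It fails at once if a bottle or carton is let go 3 cm or more above the floor of its own place ((contact force between carton_orange and the fingers below 0.02 N and horizontal distance between carton_orange and tray_orange below 0.03 m and z of carton_orange in the frame of tray_orange above 0.034 m) or (contact force between carton_blue and the fingers below 0.02 N and horizontal distance between carton_blue and tray_blue below 0.03 m and z of carton_blue in the frame of tray_blue above 0.034 m) or (contact force between bottle_orange and the fingers below 0.02 N and horizontal distance between bottle_orange and well_orange below 0.03 m and z of bottle_orange in the frame of well_orange above 0.034 m) or (contact force between bottle_green and the fingers below 0.02 N and horizontal distance between bottle_green and well_green below 0.03 m and z of bottle_green in the frame of well_green above 0.034 m)).
It also fails if it takes over 99 s, if anything falls off the work surface, if the arm or the gripper's body presses on something with over 40 N, if the wrist force passes 120 N, or if a joint passes its speed limit or range.

## Working session

There is one attempt and no reset: what is moved stays moved. The work goes in short steps, Python scripts to look and compute and a tool call to move; the robot and the scene stay as the last step left them, time stands still between calls to the robot, and variables do not carry over. Pictures are saved under pics/ and viewed, at most 17 in all, crops included, and the job is handed in when it is done.

Besides the shell and the picture viewer there is one more tool, called as name(argument=value, ...) on one line, values as JSON. arm_command: Moves the arm, as the interface text tells. Its arguments: {"type":"object","properties":{"dp":{"type":"array"},"turn":{"type":"array"},"jaw":{"type":"array"}},"required":["dp","turn","jaw"]}

```bash
mkdir -p pics
python3 - <<'E'
from bench import *
import cv2
o=get_obs();print(o)
for n in("scene","top","wrist"):
    cv2.imwrite(f"pics/{n}0.png",camera(n));print(n,get_calibration(n))
E
```

```text
{'time_s': 0.0, 'q': array([ 1.09869170e+00,  1.81567422e-01,  1.60799643e+00,  5.99098160e-06,
        1.35377659e+00, -2.06283117e-01]), 'dq': array([-1.72736260e-03,  3.96629629e-04, -6.57539021e-05,  8.25242566e-04,
       -9.58759717e-05, -1.47490760e-04]), 'joint_efforts': array([ 2.29864439e-03, -4.44863820e+01, -3.51346529e+01, -5.36883954e-05,
        8.88470036e-03, -5.28546593e-05]), 'eef_pos': array([0.1507741 , 0.55431947, 0.2303749 ]), 'eef_rot': array([-2.93526766e-04,  1.32520373e-01,  9.91179896e-01, -8.23130930e-04]), 'wrist_force': array([-0.41004147,  0.27285026,  0.13231445]), 'torque': array([-0.02939883, -0.03170836, -0.02348621]), 'grasp_force': 0.0, 'opening': 0.9980709041005237}
scene {'camera_matrix': array([[538.5092033 ,   0.        , 318.53122592],
       [  0.        , 538.5092033 , 246.18716146],
       [  0.        ,   0.        ,   1.        ]]), 'k1': -0.023879109626793547, 'R': array([[ 0.49389972, -0.86950483, -0.00494185],
       [-0.46135026, -0.25723214, -0.84910987],
       [ 0.73703393,  0.42165505, -0.52819316]]), 't': array([-0.19933963,  0
[... 289 characters left out ...]
  [-0.97133255,  0.05813052, -0.23050797],
       [ 0.22966542, -0.02087234, -0.97304581]]), 't': array([0.09154047, 0.53318184, 1.19424469])}
wrist {'camera_matrix': array([[410.1571971 ,   0.        , 326.40633732],
       [  0.        , 410.1571971 , 237.08163534],
       [  0.        ,   0.        ,   1.        ]]), 'k1': -0.08934236040002007, 'mount': array([[-8.77962785e-04, -9.57042510e-01, -2.89946310e-01,
         7.35731693e-02],
       [ 9.99999590e-01, -7.76262850e-04, -4.65761672e-04,
        -8.77617468e-04],
       [ 2.20679171e-04, -2.89946600e-01,  9.57042800e-01,
        -1.41899931e-01],
       [ 0.00000000e+00,  0.00000000e+00,  0.00000000e+00,
         1.00000000e+00]])}
```

View pics/top0.png

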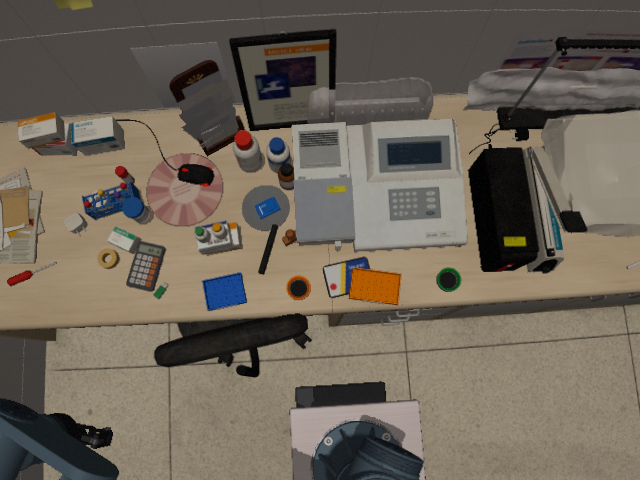

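View pics/scene0.png

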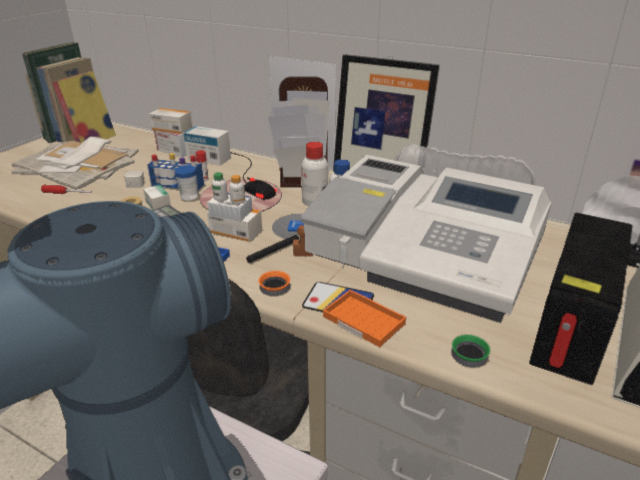

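The top view shows the stack at about (217,237), tray_blue (224,291), well_orange (299,288), tray_orange (375,286) and well_green (449,279). The scene view agrees, with the caps at (218,178) and (236,182).

```bash
cat > h.py <<'E'
from bench import *
import cv2, numpy as np
from scipy.spatial.transform import Rotation as Ro
def pose(o=None):
    o=o or get_obs(); q=o['eef_rot']; T=np.eye(4)
    T[:3,:3]=Ro.from_quat([q[1],q[2],q[3],q[0]]).as_matrix(); T[:3,3]=o['eef_pos']; return T
def cam(name,T=None):
    c=get_calibration(name)
    if name=="wrist": M=(pose() if T is None else T)@c['mount']
    else:
        M=np.eye(4); M[:3,:3]=c['R'].T; M[:3,3]=-c['R'].T@c['t']
    return c['camera_matrix'],c['k1'],M
def plane(px,z,C):
    K,k,M=C
    p=cv2.undistortPoints(np.float64(px).reshape(-1,1,2),K,np.array([k,0,0,0,0]))[:,0]
    d=np.c_[p,np.ones(len(p))]@M[:3,:3].T
    return M[:3,3]+d*((z-M[2,3])/d[:,2])[:,None]
def project(X,C):
    K,k,M=C; W=np.linalg.inv(M)
    return cv2.projectPoints(np.float64(X).reshape(-1,1,3),cv2.Rodrigues(W[:3,:3])[0],W[:3,3],K,np.array([k,0,0,0,0]))[0][:,0]
HSV=dict(orange=((6,150,90),(18,255,255)),green=((60,90,50),(85,255,255)),blue=((105,120,60),(125,255,255)))
def blobs(img,col,amin=30):
    m=cv2.inRange(cv2.cvtColor(img,cv2.COLOR_BGR2HSV),*map(np.array,HSV[col]))
    cs=cv2.findContours(m,cv2.RETR_EXTERNAL,cv2.CHAIN_APPROX_NONE)[0]
    return sorted([c for c in cs if cv2.contourArea(c)>amin],key=cv2.contourArea,reverse=True)
E
python3 - <<'E'
from h import *
img=cv2.imread("pics/top0.png");C=cam("top")
for col in HSV:
  for c in blobs(img,col):
    p=cv2.minAreaRect(c); 
    if not 150<p[0][0]<480 or p[0][1]<180: continue
    for z in (.016,.141):
      r=cv2.minAreaRect(np.float32(plane(c[:,0],z,C)[:,:2]*1000))
      print(col,np.round(p[0]),z,np.round(r[0],1),np.round(r[1],1),round(r[2],1))
E
```

```text
orange [375. 286.] 0.016 [436.9 -73.3] [125.1  81.9] 78.9
orange [375. 286.] 0.141 [418.4 -57.7] [112.7  73.8] 78.9
orange [298. 288.] 0.016 [444.  121.3] [59.6 59.1] 41.7
orange [298. 288.] 0.141 [424.8 117.7] [53.7 53.3] 41.7
green [449. 279.] 0.016 [ 441.3 -264.2] [57.2 58.4] 40.0
green [449. 279.] 0.141 [ 422.4 -229.7] [51.5 52.6] 40.0
green [159. 292.] 0.016 [453.3 475. ] [16.5 29.5] 51.9
green [159. 292.] 0.141 [433.2 436.6] [14.8 26.5] 51.9
green [199. 231.] 0.016 [607.5 371.6] [20.9 18.5] 24.3
green [199. 231.] 0.141 [572.2 343.3] [18.8 16.7] 24.3
blue [224. 291.] 0.016 [446.2 308.6] [78.3 99.4] 8.6
blue [224. 291.] 0.141 [426.8 286.6] [70.6 89.6] 8.6
blue [267. 207.] 0.016 [661.5 191.7] [41.9 58.8] 24.3
blue [267. 207.] 0.141 [620.8 181.2] [37.7 53. ] 24.3
blue [357. 275.] 0.016 [467.1 -30.2] [56.2 88.3] 85.9
blue [357. 275.] 0.141 [445.6 -18.8] [50.7 79.6] 85.9
```

View pics/wrist0.png

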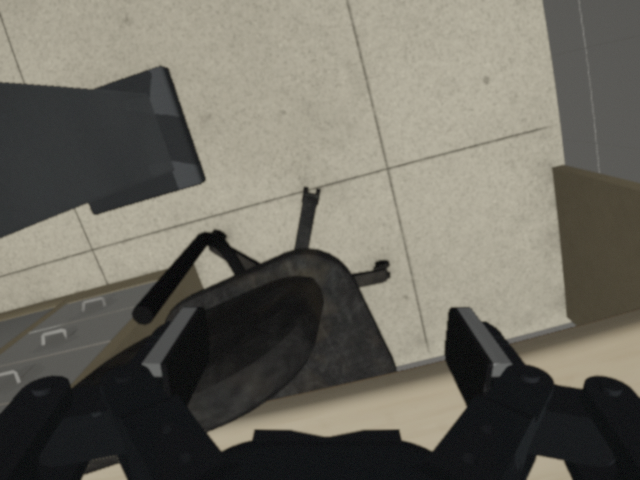

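The wrist view shows the bench edge and floor, with the tool's x axis pointing back towards the base. I'm moving over the stack.

arm_command(dp=[[-1, -0.24, -0.3], [-1, -0.24, -0.3], [-1, -0.24, -0.3], [-1, -0.24, -0.3], [-1, -0.24, -0.3]], turn=[[0, 0, 0], [0, 0, 0], [0, 0, 0], [0, 0, 0], [0, 0, 0]], jaw=[1, 1, 1, 1, 1])

```text
time_s: 0.78
eef_pos: [0.3796, 0.4296, 0.3073]
eef_rot: [0.001, 0.134, 0.991, 0.0]
wrist_force: [0.2, -0.2, 0.1]
opening: 0.998
grasp_force: 0.0
```

arm_command(dp=[[-0.8, -0.19, 0], [-0.8, -0.19, 0], [-0.8, -0.19, 0], [-0.8, -0.19, 0], [-0.8, -0.19, 0]], turn=[[0, 0, 0], [0, 0, 0], [0, 0, 0], [0, 0, 0], [0, 0, 0]], jaw=[1, 1, 1, 1, 1])

```text
time_s: 1.4
eef_pos: [0.5569, 0.3327, 0.3052]
eef_rot: [-0.001, 0.133, 0.991, -0.0]
wrist_force: [-1.2, 0.2, 0.6]
opening: 1.0
grasp_force: 0.0
```

Run:
```python
from h import *
o=get_obs();T=pose(o);np.save("T1",T);cv2.imwrite("pics/w1.png",camera("wrist"));print(T.round(3),o['q'].round(3))
```

```text
[[-0.965  0.264 -0.002  0.557]
 [ 0.264  0.965 -0.     0.333]
 [ 0.002 -0.001 -1.     0.305]
 [ 0.     0.     0.     1.   ]] [ 0.356  0.297  1.318  0.     1.528 -0.948]
```

View pics/w1.png

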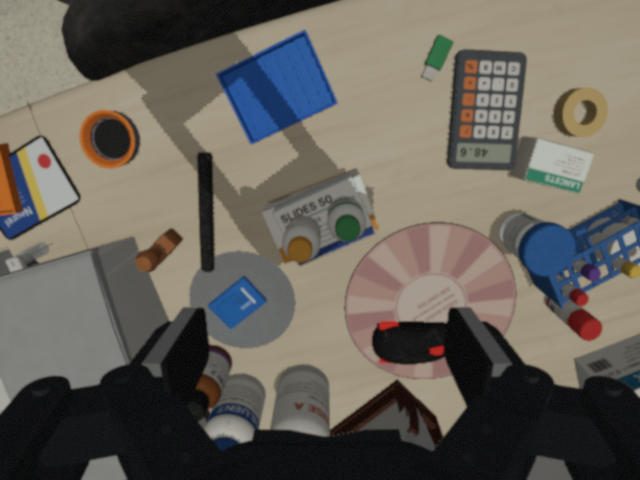

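Wrist view: orange cap at (299,248), green cap at (347,225), blue tray at (278,87), and orange well at (108,138).

Run:
```python
from h import *
img=cv2.imread("pics/w1.png");T=np.load("T1.npy");C=cam("wrist",T)
print(cv2.cvtColor(img,cv2.COLOR_BGR2HSV)[[250,222,248],[299,347,290]])
HSV['orange']=((6,110,60),(24,255,255))
cc=[]
for col,z,box in(("orange",.141,(275,230,325,268)),("green",.141,(325,205,370,245)),("blue",.016,(200,20,345,150)),("orange",.0175,(70,100,145,175))):
  for c in blobs(img,col):
    x,y=cv2.minAreaRect(c)[0]
    if box[0]<x<box[2] and box[1]<y<box[3]:
      P=np.float32(plane(c[:,0],z,C)[:,:2]*1000);r=cv2.minAreaRect(P)
      print(col,(round(x),round(y)),cv2.minEnclosingCircle(P),np.round(r[0],1),np.round(r[1],1),round(r[2],1))
```

```text
[[ 18 193 115]
 [ 67 139  75]
 [ 18 189 116]]
orange (296, 251) ((578.7711791992188, 300.33331298828125), 13.120976448059082) [578.2 300. ] [25.3 20.8] 74.7
green (348, 228) ((571.7860107421875, 343.85211181640625), 9.973526000976562) [572.1 344.3] [17.8 19.3] 74.7
blue (278, 87) ((447.3154296875, 309.2942199707031), 60.79549026489258) [447.5 309.6] [76.2 97.8] 9.1
orange (107, 138) ((445.62786865234375, 122.07869720458984), 31.344621658325195) [445.3 122.1] [61.7 60.7] 86.6
```

Run:
```python
from h import *
img=cv2.imread("pics/w1.png")[155:280,245:395]
cv2.imwrite("pics/w1c.png",cv2.resize(img,None,fx=5,fy=4.8,interpolation=cv2.INTER_CUBIC))
```

```text
(no output)
```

View pics/w1c.png

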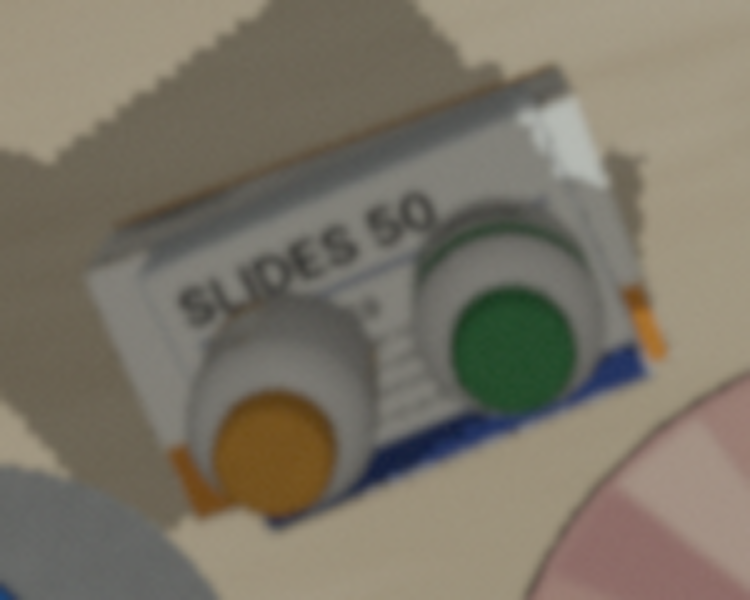

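The crop shows the carton's top face with its blue band on the far edge. The cap centres are at about (299.8,249.2) orange and (347.6,227.9) green in full-image pixels.

Run:
```python
from h import *
T=np.load("T1.npy");C=cam("wrist",T)
s=np.array([5,4.8]);f=lambda a:np.array(a)/s+[245,155]
P=plane(f([(274,452),(513,350)]),.141,C);print(P.round(4),np.linalg.norm(P[1]-P[0]),np.degrees(np.arctan2(*(P[1]-P[0])[[1,0]])))
print(plane(f([(90,272),(275,525),(645,375),(575,98),(560,68),(105,235)]),.082,C).round(4))
```

```text
[[0.5788 0.3038 0.141 ]
 [0.572  0.3444 0.141 ]] 0.04119445015169458 99.5718307764086
[[0.5531 0.2723 0.082 ]
 [0.6113 0.2905 0.082 ]
 [0.5998 0.3655 0.082 ]
 [0.5444 0.366  0.082 ]
 [0.5383 0.3648 0.082 ]
 [0.547  0.2772 0.082 ]]
```

```bash
cat >> h.py <<'E'
def plan(*wps,T=None):
    "wps: (x,y,z,yaw of tool y axis deg); prints dp,turn for each in the tool frame of the one before"
    T=pose() if T is None else T
    for x,y,z,a in wps:
        c,s=np.cos(np.radians(a)),np.sin(np.radians(a))
        W=np.eye(4); W[:3,:3]=np.array([[-s,c,0],[c,s,0],[0,0,-1]]); W[:3,3]=x,y,z
        D=np.linalg.inv(T)@W
        print(np.round(D[:3,3]/.25,3),np.round(np.degrees(Ro.from_matrix(D[:3,:3]).as_rotvec())/30,3),"mm",round(np.linalg.norm(D[:3,3])*1000)); T=W
E
python3 - <<'E'
from h import *
plan((.567,.338,.28,45),(.570,.342,.25,20),(.572,.344,.22,9),(.572,.344,.095,9))
C=cam("top");print(plane([(295,243),(355,247),(465,246)],.1,C).round(3))
E
```

```text
[-0.038  0.029  0.102] [-0.002 -0.003  0.993] mm 28
[0.003 0.02  0.12 ] [0.    0.    0.833] mm 30
[0.005 0.01  0.12 ] [0.    0.    0.367] mm 30
[0.  0.  0.5] [ 0.  0. -0.] mm 125
[[ 0.539  0.121  0.1  ]
 [ 0.521 -0.023  0.1  ]
 [ 0.507 -0.291  0.1  ]]
```

arm_command(dp=[[-0.038, 0.029, 0.1], [-0.038, 0.029, 0.1], [-0.038, 0.029, 0.1]], turn=[[0, 0, 0.99], [0, 0, 0.99], [0, 0, 0.99]], jaw=[1, 1, 1])

```text
time_s: 1.82
eef_pos: [0.5657, 0.3394, 0.2809]
eef_rot: [-0.001, 0.383, 0.924, -0.0]
wrist_force: [-0.3, -0.2, 0.1]
opening: 1.0
grasp_force: 0.0
```

arm_command(dp=[[0.003, 0.02, 0.12], [0.003, 0.02, 0.12], [0.003, 0.02, 0.12]], turn=[[0, 0, 0.83], [0, 0, 0.83], [0, 0, 0.83]], jaw=[1, 1, 1])

```text
time_s: 2.2
eef_pos: [0.5686, 0.3435, 0.251]
eef_rot: [-0.001, 0.572, 0.82, -0.0]
wrist_force: [0.2, -0.8, 0.2]
opening: 1.001
grasp_force: 0.0
```

arm_command(dp=[[0.005, 0.01, 0.12], [0.005, 0.01, 0.12], [0.005, 0.01, 0.12]], turn=[[0, 0, 0.37], [0, 0, 0.37], [0, 0, 0.37]], jaw=[1, 1, 1])

```text
time_s: 2.58
eef_pos: [0.5721, 0.3446, 0.2222]
eef_rot: [0.0, 0.647, 0.762, 0.0]
wrist_force: [-0.1, -0.2, 1.5]
opening: 0.999
grasp_force: 0.0
```

Run:
```python
from h import *
o=get_obs();T=pose(o);print(T[:3,3].round(4),o['q'].round(2))
img=camera("wrist");cv2.imwrite("pics/w2.png",img);C=cam("wrist",T)
HSV['orange']=((6,110,60),(24,255,255))
for col in("orange","green"):
  for c in blobs(img,col,200):
    P=np.float32(plane(c[:,0],.141,C)[:,:2]*1000);(p,r)=cv2.minEnclosingCircle(P)
    if r<16 and abs(p[0]-575)<25: print(col,np.round(p,1),round(r,1),cv2.minAreaRect(c)[0])
plan((.572,.344,.095,9),T=T)
```

```text
[0.5721 0.3446 0.2222] [0.36 0.39 1.36 0.   1.39 0.2 ]
orange [580.2 305.9] 11.3 (329.5, 308.5)
green [572.9 346. ] 10.1 (328.5, 243.5)
[-0.003 -0.001  0.509] [ 0.001 -0.     0.012] mm 127
```

View pics/w2.png

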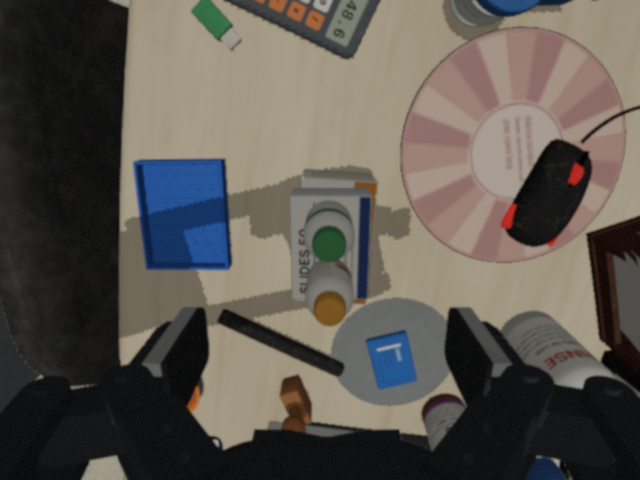

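View shows the stack square to the tool, green cap (328,243), orange cap (330,308), blue tray at (183,214). Descend on green and grip.

arm_command(dp=[[0.002, 0, 0.2], [0.002, 0, 0.4], [0.002, 0, 0.508], [0.002, 0, 0.508], [0.002, 0, 0.508]], turn=[[0, 0, 0.01], [0, 0, 0.01], [0, 0, 0.01], [0, 0, 0.01], [0, 0, 0.01]], jaw=[1, 1, 1, 0.6, 0])

```text
time_s: 3.25
eef_pos: [0.5743, 0.3446, 0.0967]
eef_rot: [0.001, 0.651, 0.759, 0.002]
wrist_force: [-0.5, 0.3, 0.6]
opening: 0.605
grasp_force: 0.0
```

arm_command(dp=[[0, 0, 0], [0, 0, 0], [0, 0, 0], [0, 0, 0], [0, 0, 0]], turn=[[0, 0, 0], [0, 0, 0], [0, 0, 0], [0, 0, 0], [0, 0, 0]], jaw=[0, 0, 0, 0, 0])

```text
time_s: 3.88
eef_pos: [0.5742, 0.3446, 0.0972]
eef_rot: [0.001, 0.651, 0.759, 0.002]
wrist_force: [-2.6, -0.7, 5.8]
opening: 0.352
grasp_force: 59.4
```

Run:
```python
from h import *
plan((.574,.345,.27,9),(.53,.11,.27,9),(.48,-.12,.27,9))
```

```text
[ 0.002  0.002 -0.691] [ 0.007 -0.002 -0.007] mm 173
[-0.901 -0.321  0.   ] [ 0.  0. -0.] mm 239
[-0.877 -0.341  0.   ] [ 0.  0. -0.] mm 235
```

arm_command(dp=[[0, 0, -0.1], [0, 0, -0.3], [0, 0, -0.5], [0, 0, -0.69], [0, 0, -0.69]], turn=[[0, 0, 0], [0, 0, 0], [0, 0, 0], [0, 0, 0], [0, 0, 0]], jaw=[0, 0, 0, 0, 0])

```text
time_s: 4.5
eef_pos: [0.5756, 0.3451, 0.2743]
eef_rot: [0.003, 0.651, 0.759, 0.005]
wrist_force: [0.8, -0.4, -0.6]
opening: 0.347
grasp_force: 59.4
```

arm_command(dp=[[-0.2, -0.07, 0], [-0.4, -0.14, 0], [-0.6, -0.21, 0], [-0.8, -0.28, 0], [-0.9, -0.32, 0]], turn=[[0, 0, 0], [0, 0, 0], [0, 0, 0], [0, 0, 0], [0, 0, 0]], jaw=[0, 0, 0, 0, 0])

```text
time_s: 5.12
eef_pos: [0.5273, 0.1071, 0.2665]
eef_rot: [0.0, 0.652, 0.759, -0.0]
wrist_force: [0.1, 0.4, -0.5]
opening: 0.349
grasp_force: 59.5
```

arm_command(dp=[[-0.2, -0.08, 0], [-0.4, -0.16, 0], [-0.6, -0.23, 0], [-0.8, -0.31, 0], [-0.88, -0.34, 0]], turn=[[0, 0, 0], [0, 0, 0], [0, 0, 0], [0, 0, 0], [0, 0, 0]], jaw=[0, 0, 0, 0, 0])

```text
time_s: 5.75
eef_pos: [0.4767, -0.1234, 0.2666]
eef_rot: [0.0, 0.652, 0.758, -0.0]
wrist_force: [-1.4, 0.5, -0.7]
opening: 0.351
grasp_force: 59.5
```

```bash
cat > m.py <<'E'
from h import *
import sys
def look(name,amin=150,z=.0175):
    o=get_obs();T=pose(o);print(o['time_s'],T[:3,3].round(4),T[:2,1].round(3),o['opening'],o['grasp_force'])
    img=camera("wrist");cv2.imwrite(f"pics/{name}.png",img);C=cam("wrist",T)
    for col in HSV:
        for c in blobs(img,col,amin):
            r=cv2.minAreaRect(np.float32(plane(c[:,0],z,C)[:,:2]*1000))
            print(col,np.round(cv2.minAreaRect(c)[0]),np.round(r[0],1),np.round(r[1],1),round(r[2],1))
    return T
E
python3 - <<'E'
from m import *
look("w3");plan((.441,-.264,.25,9),(.441,-.264,.05,9))
E
```

```text
5.75 [ 0.4767 -0.1234  0.2666] [0.989 0.15 ] 0.3513793301460548 59.46599460672587
orange [296. 131.] [439.4 -73.6] [123.9  79.1] 78.7
green [328. 370.] [ 507.7 -323.2] [72.7 96.9] 7.0
green [326. 302.] [ 493.8 -239.5] [88.2 30.9] 9.4
blue [333.  92.] [469.7 -32.3] [56.  90.6] 84.9
[-0.529 -0.224  0.067] [-0.001  0.003 -0.014] mm 145
[0.  0.  0.8] [ 0.  0. -0.] mm 200
```

View pics/w3.png

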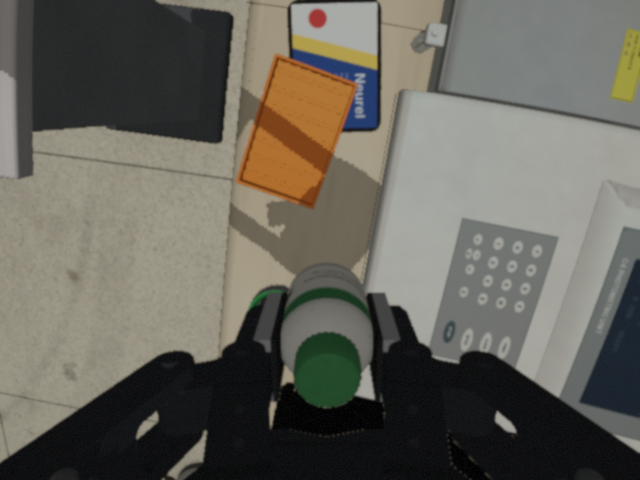

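Tray_orange is at pixel (297,131). The green bottle sits upright in the grip. The analyser's front edge runs (400,95) to (370,270), so I'm checking the clearance.

Run:
```python
from m import *
C=cam("wrist")
for z in(.1,.15):
  print(z,plane([(400,95),(370,270)],z,C).round(3).tolist()); print(plane([(465,246),(355,247),(483,268)],z,cam("top")).round(3).tolist())
plan((.443,-.2635,.25,9),(.443,-.2635,.06,9))
```

```text
0.1 [[0.516, -0.032, 0.1], [0.518, -0.168, 0.1]]
[[0.507, -0.291, 0.1], [0.521, -0.023, 0.1], [0.45, -0.328, 0.1]]
0.15 [[0.508, -0.035, 0.15], [0.51, -0.149, 0.15]]
[[0.496, -0.275, 0.15], [0.509, -0.018, 0.15], [0.442, -0.311, 0.15]]
[-0.529 -0.215  0.067] [-0.001  0.003 -0.014] mm 144
[0.   0.   0.76] [ 0.  0. -0.] mm 190
```

arm_command(dp=[[-0.2, -0.08, 0.02], [-0.4, -0.16, 0.04], [-0.53, -0.215, 0.067], [-0.53, -0.215, 0.067]], turn=[[0, 0, 0], [0, 0, -0.01], [0, 0, -0.01], [0, 0, -0.01]], jaw=[0, 0, 0, 0])

```text
time_s: 6.3
eef_pos: [0.4438, -0.2614, 0.2491]
eef_rot: [-0.001, 0.65, 0.76, -0.0]
wrist_force: [-0.5, 0.2, 0.4]
opening: 0.352
grasp_force: 59.5
```

arm_command(dp=[[0, 0, 0.2], [0, 0, 0.4], [0, 0, 0.6], [0, 0, 0.76], [0, 0, 0.76]], turn=[[0, 0, 0], [0, 0, 0], [0, 0, 0], [0, 0, 0], [0, 0, 0]], jaw=[0, 0, 0, 0, 0])

```text
time_s: 6.92
eef_pos: [0.4429, -0.2568, 0.0572]
eef_rot: [-0.004, 0.649, 0.761, 0.0]
wrist_force: [0.5, 0.0, -0.7]
opening: 0.347
grasp_force: 59.5
```

Run:
```python
from m import *
plan((.443,-.2635,.021,9))
img=camera("scene");cv2.imwrite("pics/s4.png",cv2.resize(img[300:400,410:550],None,fx=4,fy=4))
```

```text
[-0.028 -0.003  0.145] [-0.008 -0.012  0.005] mm 37
```

View pics/s4.png

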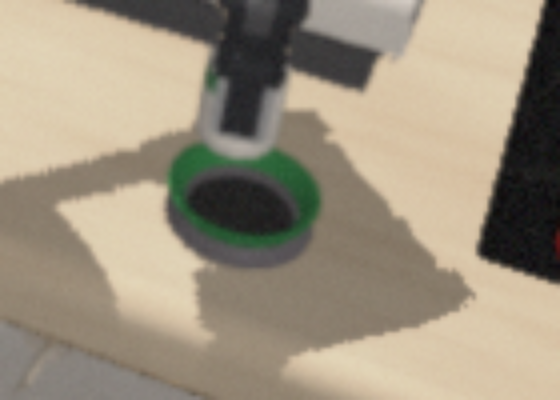

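The crop shows the gripped bottle's base at crop (240,150), just above the green rim, which is centred at crop (245,197).

Run:
```python
from m import *
T=pose();C=cam("scene");f=lambda p:((p-[410,300])*4).round(0).tolist()
print(f(project([[.443,-.2635,.0175],[*T[:2,3],.042],[.443,-.2635,.042]],C)),T[:3,3])
print(plane([(410+244/4,300+197/4)],.0175,C).round(4)); plan((.443,-.2635,.021,9))
```

```text
[[244.0, 190.0], [242.0, 138.0], [253.0, 144.0]] [ 0.44447361 -0.25844713  0.05955563]
[[ 0.439  -0.2646  0.0175]]
[-0.019 -0.009  0.154] [-0.003 -0.005  0.004] mm 39
```

arm_command(dp=[[-0.02, -0.013, 0], [-0.02, -0.013, 0.05], [-0.02, -0.013, 0.1], [-0.02, -0.013, 0.148], [-0.02, -0.013, 0.148]], turn=[[0, 0, 0], [0, 0, 0], [0, 0, 0], [0, 0, 0], [0, 0, 0]], jaw=[0, 0, 0, 0, 0])

```text
time_s: 7.6
eef_pos: [0.4414, -0.2647, 0.0215]
eef_rot: [-0.002, 0.649, 0.761, 0.0]
wrist_force: [0.6, 1.0, -1.4]
opening: 0.349
grasp_force: 59.5
```

arm_command(dp=[[0, 0, 0], [0, 0, 0]], turn=[[0, 0, 0], [0, 0, 0]], jaw=[0, 0])

```text
time_s: 7.85
eef_pos: [0.4426, -0.2658, 0.0234]
eef_rot: [0.0, 0.649, 0.761, -0.0]
wrist_force: [0.1, 0.7, -1.2]
opening: 0.35
grasp_force: 59.5
```

arm_command(dp=[[0, 0, 0.014], [0, 0, 0.014], [0, 0, 0.014], [0, 0, 0.014]], turn=[[0, 0, 0], [0, 0, 0], [0, 0, 0], [0, 0, 0]], jaw=[0, 0, 0.45, 0.55])

```text
time_s: 8.35
eef_pos: [0.4424, -0.2656, 0.0197]
eef_rot: [0.0, 0.649, 0.761, -0.0]
wrist_force: [-0.3, -0.6, 0.3]
opening: 0.551
grasp_force: 0.0
```

arm_command(dp=[[0, 0, 0], [0, 0, 0], [0, 0, -0.15], [0, 0, -0.4], [0, 0, -0.6]], turn=[[0, 0, 0], [0, 0, 0], [0, 0, 0], [0, 0, 0], [0, 0, 0]], jaw=[0.6, 0.6, 0.6, 0.6, 0.6])

```text
time_s: 8.98
eef_pos: [0.4425, -0.2658, 0.1718]
eef_rot: [0.001, 0.649, 0.761, -0.0]
wrist_force: [1.5, -0.5, -1.1]
opening: 0.601
grasp_force: 0.0
```

arm_command(dp=[[0.25, 0, -0.3], [0.5, 0, -0.35], [0.7, 0, -0.35], [0.9, 0, -0.35], [0.9, 0, -0.35]], turn=[[0, 0, 0], [0, 0, 0], [0, 0, 0], [0, 0, 0], [0, 0, 0]], jaw=[1, 1, 1, 1, 1])

```text
time_s: 9.6
eef_pos: [0.4062, -0.0401, 0.2575]
eef_rot: [0.0, 0.647, 0.762, 0.0]
wrist_force: [0.5, -0.5, 0.5]
opening: 1.004
grasp_force: 0.0
```

Run:
```python
from m import *
print(pose()[:3,3])
img=camera("scene");C=cam("scene")
for c in blobs(img,"green",10):
  p=cv2.minAreaRect(c)[0]
  if p[0]>420 and p[1]>280: print(p,cv2.contourArea(c),plane([p],.063,C),plane([p],.0175,C))
cv2.imwrite("pics/s5.png",cv2.resize(img[280:400,410:550],None,fx=4,fy=4))
plan((.535,.13,.26,9),(.575,.305,.23,9),(.579,.305,.097,9))
```

```text
[ 0.40618087 -0.04007385  0.25749678]
(470.09735107421875, 349.460205078125) 167.0 [[ 0.3860557 -0.2717629  0.063    ]] [[ 0.43778286 -0.26343778  0.0175    ]]
(475.0, 329.0) 86.0 [[ 0.43575675 -0.2651442   0.063     ]] [[ 0.49153619 -0.25627943  0.0175    ]]
(470.7577209472656, 343.888427734375) 12.5 [[ 0.39862892 -0.26912362  0.063     ]] [[ 0.45138122 -0.26058332  0.0175    ]]
[ 0.594  0.618 -0.01 ] [0.002 0.001 0.01 ] mm 214
[0.666 0.268 0.12 ] [ 0.  0. -0.] mm 182
[-0.003  0.016  0.532] [ 0.  0. -0.] mm 133
```

View pics/s5.png

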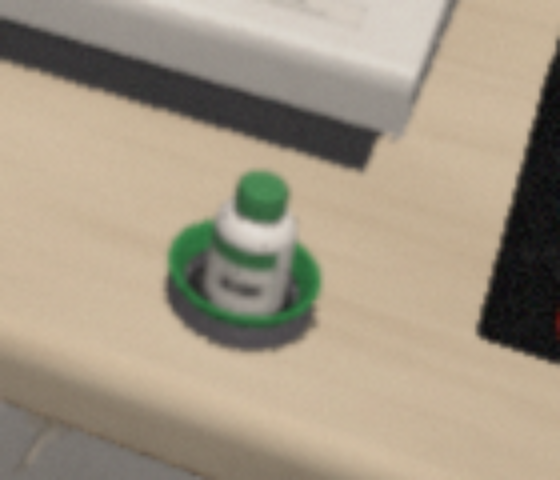

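The green bottle stands upright in its well. Next is the orange bottle.

arm_command(dp=[[0.15, 0.15, 0], [0.3, 0.31, 0], [0.45, 0.46, 0], [0.59, 0.62, 0], [0.59, 0.62, 0]], turn=[[0, 0, 0], [0, 0, 0.01], [0, 0, 0.01], [0, 0, 0.01], [0, 0, 0.01]], jaw=[1, 1, 1, 1, 1])

```text
time_s: 10.28
eef_pos: [0.5385, 0.1277, 0.2556]
eef_rot: [-0.001, 0.65, 0.76, -0.0]
wrist_force: [0.8, -0.3, -0.0]
opening: 1.0
grasp_force: 0.0
```

arm_command(dp=[[0.2, 0.08, 0], [0.4, 0.16, 0], [0.55, 0.22, 0.05], [0.666, 0.27, 0.12], [0.666, 0.27, 0.12]], turn=[[0, 0, 0], [0, 0, 0], [0, 0, 0], [0, 0, 0], [0, 0, 0]], jaw=[1, 1, 1, 1, 1])

```text
time_s: 10.9
eef_pos: [0.5776, 0.3012, 0.2243]
eef_rot: [-0.001, 0.651, 0.759, -0.002]
wrist_force: [-0.4, -0.1, -0.1]
opening: 0.999
grasp_force: 0.0
```

Run:
```python
from m import *
HSV.pop('blue');HSV['orange']=((6,110,60),(24,255,255))
look("w6",100,.141);plan((.58,.304,.095,9))
```

```text
10.9 [0.5776 0.3012 0.2243] [0.988 0.153] 0.9992491189526418 0.0
orange [299. 370.] [572.6 213.7] [19.6 48.9] 9.5
orange [333. 240.] [580.4 304.4] [18.5 20.5] 8.8
orange [453. 412.] [680.4 195.6] [23.9 10.2] 72.1
orange [368. 140.] [590.2 362.8] [11.8 18.2] 5.7
orange [360. 248.] [596.4 302.1] [11.   6.1] 8.8
[0.014 0.012 0.522] [-0.005  0.002 -0.008] mm 131
```

Orange cap measured at (0.580, 0.304), with the size as expected.

arm_command(dp=[[0.014, 0.012, 0.2], [0.014, 0.012, 0.4], [0.014, 0.012, 0.522], [0.014, 0.012, 0.522], [0.014, 0.012, 0.522]], turn=[[0, 0, 0], [0, 0, 0], [0, 0, 0], [0, 0, 0], [0, 0, 0]], jaw=[1, 1, 1, 0.6, 0])

```text
time_s: 11.58
eef_pos: [0.5821, 0.3047, 0.0988]
eef_rot: [0.001, 0.651, 0.759, 0.001]
wrist_force: [-0.3, -1.5, 0.2]
opening: 0.603
grasp_force: 0.0
```

arm_command(dp=[[0, 0, 0], [0, 0, 0], [0, 0, 0], [0, 0, 0]], turn=[[0, 0, 0], [0, 0, 0], [0, 0, 0], [0, 0, 0]], jaw=[0, 0, 0, 0])

```text
time_s: 12.08
eef_pos: [0.5821, 0.3056, 0.0994]
eef_rot: [0.001, 0.651, 0.759, 0.002]
wrist_force: [-0.7, -1.3, 6.7]
opening: 0.343
grasp_force: 59.8
```

Run:
```python
from m import *
print(pose()[:3,3])
plan((.58,.304,.25,9),(.513,.215,.25,9),(.445,.1218,.25,9),(.445,.1218,.06,9),(.445,.1218,.021,9))
```

```text
[0.58207448 0.30564556 0.09944632]
[-0.005 -0.007 -0.602] [ 0.008  0.    -0.007] mm 151
[-0.31 -0.32  0.  ] [ 0.  0. -0.] mm 111
[-0.326 -0.327  0.   ] [ 0.  0. -0.] mm 115
[-0.    0.    0.76] [ 0.  0. -0.] mm 190
[-0.     0.     0.156] [ 0.  0. -0.] mm 39
```

arm_command(dp=[[0, 0, -0.1], [0, 0, -0.3], [0, 0, -0.5], [0, 0, -0.6], [0, 0, -0.6]], turn=[[0, 0, 0], [0, 0, 0], [0, 0, 0], [0, 0, 0], [0, 0, 0]], jaw=[0, 0, 0, 0, 0])

```text
time_s: 12.7
eef_pos: [0.582, 0.3061, 0.2505]
eef_rot: [0.002, 0.651, 0.759, 0.003]
wrist_force: [0.2, 0.4, 0.5]
opening: 0.34
grasp_force: 59.3
```

arm_command(dp=[[-0.15, -0.15, 0], [-0.3, -0.3, 0], [-0.45, -0.46, 0], [-0.645, -0.655, 0], [-0.645, -0.655, 0]], turn=[[0, 0, 0], [0, 0, 0], [0, 0, 0], [0, 0, 0], [0, 0, 0]], jaw=[0, 0, 0, 0, 0])

```text
time_s: 13.32
eef_pos: [0.4401, 0.1192, 0.2445]
eef_rot: [-0.001, 0.652, 0.758, -0.001]
wrist_force: [0.5, 0.1, -0.3]
opening: 0.347
grasp_force: 59.5
```

Run:
```python
from m import *
o=get_obs();print(o['eef_pos'],o['grasp_force'])
plan((.445,.1218,.06,9),(.445,.1218,.0225,9))
```

```text
[0.44014504 0.11918403 0.2445453 ] 59.49254888514295
[0.007 0.023 0.738] [-0.007  0.    -0.013] mm 185
[-0.    0.    0.15] [ 0.  0. -0.] mm 38
```

arm_command(dp=[[0.007, 0.02, 0.2], [0.007, 0.02, 0.4], [0.007, 0.02, 0.6], [0.007, 0.02, 0.72], [0.007, 0.02, 0.72]], turn=[[0, 0, 0], [0, 0, 0], [0, 0, 0], [0, 0, 0], [0, 0, 0]], jaw=[0, 0, 0, 0, 0])

```text
time_s: 13.95
eef_pos: [0.4451, 0.124, 0.0635]
eef_rot: [-0.003, 0.651, 0.759, -0.002]
wrist_force: [-0.1, 0.1, -0.3]
opening: 0.348
grasp_force: 59.5
```

Run:
```python
from m import *
o=get_obs();print(o['eef_pos'],o['grasp_force'])
plan((.445,.1218,.0225,9))
```

```text
[0.44513267 0.12396063 0.06353119] 59.508534932067974
[-0.009 -0.001  0.164] [-0.013 -0.002 -0.007] mm 41
```

arm_command(dp=[[-0.009, 0, 0.06], [-0.009, 0, 0.12], [-0.009, 0, 0.162], [-0.009, 0, 0.162], [-0.009, 0, 0.162]], turn=[[0, 0, 0], [0, 0, 0], [0, 0, 0], [0, 0, 0], [0, 0, 0]], jaw=[0, 0, 0, 0, 0])

```text
time_s: 14.58
eef_pos: [0.4485, 0.1214, 0.0263]
eef_rot: [0.0, 0.651, 0.759, 0.0]
wrist_force: [0.6, -0.3, -1.3]
opening: 0.344
grasp_force: 59.5
```

arm_command(dp=[[0, 0, 0], [0, 0, 0]], turn=[[0, 0, 0], [0, 0, 0]], jaw=[0, 0])

```text
time_s: 14.82
eef_pos: [0.4485, 0.1214, 0.0264]
eef_rot: [0.0, 0.651, 0.759, 0.0]
wrist_force: [-0.2, -0.1, -0.3]
opening: 0.343
grasp_force: 59.5
```

arm_command(dp=[[0, -0.012, 0.015], [0, -0.012, 0.015], [0, -0.012, 0.015], [0, -0.012, 0.015]], turn=[[0, 0, 0], [0, 0, 0], [0, 0, 0], [0, 0, 0]], jaw=[0, 0, 0.45, 0.55])

```text
time_s: 15.32
eef_pos: [0.4454, 0.121, 0.0224]
eef_rot: [0.0, 0.651, 0.759, 0.0]
wrist_force: [0.5, 0.5, -0.5]
opening: 0.552
grasp_force: 0.0
```

arm_command(dp=[[0, 0, 0], [0, 0, 0], [0, 0, -0.15], [0, 0, -0.4], [0, 0, -0.6]], turn=[[0, 0, 0], [0, 0, 0], [0, 0, 0], [0, 0, 0], [0, 0, 0]], jaw=[0.6, 0.6, 0.6, 0.6, 0.6])

```text
time_s: 15.95
eef_pos: [0.4454, 0.121, 0.1745]
eef_rot: [0.0, 0.651, 0.759, 0.0]
wrist_force: [0.6, -0.4, 0.7]
opening: 0.599
grasp_force: 0.0
```

Run:
```python
from m import *
plan((.50,.23,.25,9),(.57,.315,.25,9))
```

```text
[ 0.398  0.283 -0.302] [ 0.002  0.    -0.008] mm 143
[0.292 0.33  0.   ] [ 0.  0. -0.] mm 110
```

arm_command(dp=[[0.1, 0.1, -0.2], [0.3, 0.25, -0.3], [0.5, 0.45, -0.3], [0.69, 0.613, -0.3], [0.69, 0.613, -0.3]], turn=[[0, 0, 0], [0, 0, 0], [0, 0, 0], [0, 0, 0], [0, 0, 0]], jaw=[0.8, 1, 1, 1, 1])

```text
time_s: 16.58
eef_pos: [0.571, 0.3175, 0.2458]
eef_rot: [-0.001, 0.65, 0.76, -0.0]
wrist_force: [0.2, -1.3, -0.3]
opening: 0.999
grasp_force: 0.0
```

Run:
```python
from m import *
look("w7",80,.082)
img=camera("top");cv2.imwrite("pics/t7.png",img)
img=camera("scene");C=cam("scene");cv2.imwrite("pics/s7.png",img)
for c in blobs(img,"orange",10):
  p=cv2.minAreaRect(c)[0]
  if 240<p[0]<310 and p[1]>200: print(p,cv2.contourArea(c),plane([p],.063,C),plane([p],.0175,C))
```

```text
16.575 [0.571  0.3175 0.2458] [0.988 0.155] 0.9990149967906055 0.0
orange [301. 393.] [573.5 150.2] [14.8 15.8] 48.0
orange [300. 362.] [568.7 182.8] [13.8 14.6] 28.7
orange [360. 260.] [603.2 283.9] [13.6  4.2] 8.9
green [228.   6.] [481.6 451.8] [14.5  7.2] 7.3
blue [194. 182.] [468.7 324.3] [64.9 80.9] 9.1
blue [396. 325.] [643.5 230.7] [32.6 49. ] 23.6
blue [369. 205.] [602.  327.1] [ 5.6 74.9] 9.1
blue [547. 460.] [826.9 101.1] [ 9.8 26.5] 82.3
(274.0, 281.5) 125.5 [[0.38852743 0.0820629  0.063     ]] [[0.44045612 0.11923649 0.0175    ]]
(273.5, 263.0) 57.5 [[0.43756522 0.1157761  0.063     ]] [[0.49349211 0.15569842 0.0175    ]]
(298.7000427246094, 247.4000244140625) 10.5 [[0.50753622 0.10328109 0.063     ]] [[0.56916806 0.14218466 0.0175    ]]
```

View pics/w7.png

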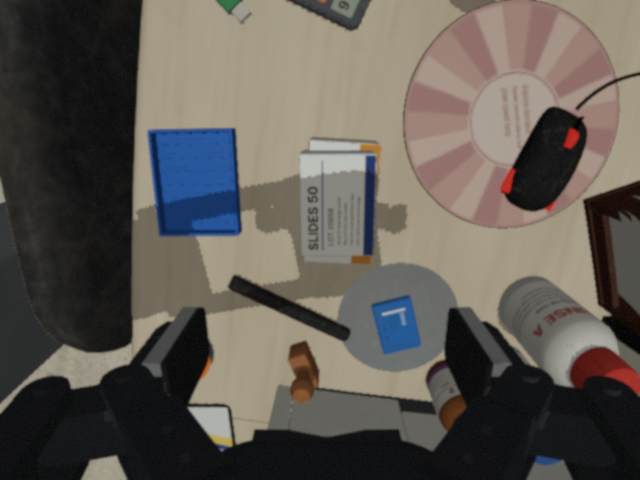

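The blue carton's top face has corners at about (301,152), (377,154), (375,264) and (302,262). Orange carton trim shows at both y ends, so the two cartons look parallel. I'm measuring the carton and the true fingertip height.

Run:
```python
from m import *
C=cam("wrist")
P=plane([(301,152),(377,154),(374,264),(302,262)],.082,C);print(P[:,:2].round(4).tolist(),P.mean(0))
K,k,M=cam("wrist",np.eye(4))
for px,y in(((205,310),-.0425),((447,310),.0425)):
  p=cv2.undistortPoints(np.float64([[px]]),K,np.array([k,0,0,0,0.]))[0,0];d=M[:3,:3]@[*p,1];print(M[:3,3]+d*(y-M[1,3])/d[1])
img=cv2.imread("pics/s7.png")[160:260,180:300];cv2.imwrite("pics/s7c.png",cv2.resize(img,None,fx=5,fy=5,interpolation=cv2.INTER_CUBIC))
```

```text
[[0.544, 0.3566], [0.5997, 0.3638], [0.6135, 0.2782], [0.5565, 0.2712]] [0.57841472 0.31743946 0.082     ]
[ 0.00754653 -0.0425     -0.01373815]
[ 0.00669581  0.0425     -0.01218756]
```

View pics/s7c.png

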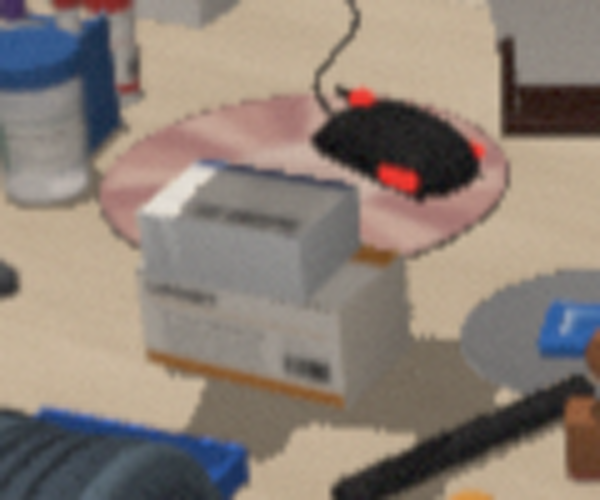

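Run:
```python
from m import *
plan((.577,.322,.12,9),(.577,.322,.056,9))
```

```text
[0.025 0.034 0.506] [-0.003  0.001 -0.006] mm 127
[0.    0.    0.256] [ 0.  0. -0.] mm 64
```

arm_command(dp=[[0.02, 0.03, 0.2], [0.02, 0.03, 0.4], [0.02, 0.03, 0.6], [0.02, 0.03, 0.7], [0.02, 0.03, 0.7]], turn=[[0, 0, 0], [0, 0, 0], [0, 0, 0], [0, 0, 0], [0, 0, 0]], jaw=[1, 1, 1, 1, 1])

```text
time_s: 17.35
eef_pos: [0.5749, 0.3187, 0.0704]
eef_rot: [-0.001, 0.652, 0.759, -0.002]
wrist_force: [0.2, 0.0, -0.0]
opening: 1.0
grasp_force: 0.0
```

Run:
```python
from m import *
print(pose()[:3,3]);plan((.577,.322,.058,9))
```

```text
[0.57489241 0.31870209 0.07037208]
[0.012 0.011 0.049] [-0.01   0.002 -0.01 ] mm 13
```

arm_command(dp=[[0.012, 0.01, 0.05], [0.012, 0.01, 0.05], [0.012, 0.01, 0.05], [0.012, 0.01, 0.05], [0.012, 0.01, 0.05]], turn=[[-0.01, 0, -0.01], [-0.01, 0, -0.01], [-0.01, 0, -0.01], [-0.01, 0, -0.01], [-0.01, 0, -0.01]], jaw=[1, 1, 0.8, 0.8, 0.75])

```text
time_s: 17.98
eef_pos: [0.5792, 0.3244, 0.0602]
eef_rot: [0.002, 0.649, 0.761, 0.002]
wrist_force: [-0.8, -0.5, -0.1]
opening: 0.749
grasp_force: 0.0
```

arm_command(dp=[[0, 0, 0], [0, 0, 0], [0, 0, 0], [0, 0, 0]], turn=[[0, 0, 0], [0, 0, 0], [0, 0, 0], [0, 0, 0]], jaw=[0.3, 0, 0, 0])

```text
time_s: 18.48
eef_pos: [0.5796, 0.3245, 0.0605]
eef_rot: [0.002, 0.649, 0.761, 0.003]
wrist_force: [0.3, 0.4, 5.8]
opening: 0.659
grasp_force: 66.6
```

Run:
```python
from m import *
o=get_obs();print(o['eef_pos'],o['grasp_force'],o['wrist_force'])
plan((.577,.322,.24,9),(.447,.309,.24,9))
```

```text
[0.57960494 0.32445654 0.06048826] 66.6220235824585 [0.34531925 0.44306707 5.79713717]
[-0.008 -0.007 -0.718] [ 0.012 -0.     0.002] mm 180
[ 0.03  -0.522  0.   ] [ 0.  0. -0.] mm 131
```

arm_command(dp=[[0, 0, -0.1], [0, 0, -0.3], [0, 0, -0.5], [0, 0, -0.6], [0, 0, -0.6]], turn=[[0, 0, 0], [0, 0, 0], [0, 0, 0], [0, 0, 0], [0, 0, 0]], jaw=[0, 0, 0, 0, 0])

```text
time_s: 19.1
eef_pos: [0.5793, 0.3245, 0.2119]
eef_rot: [0.003, 0.649, 0.761, 0.004]
wrist_force: [0.1, 0.9, -1.0]
opening: 0.665
grasp_force: 66.1
```

arm_command(dp=[[0.01, -0.2, 0], [0.02, -0.4, 0], [0.03, -0.53, 0], [0.03, -0.53, 0]], turn=[[0, 0, 0], [0, 0, 0], [0, 0, 0], [0, 0, 0]], jaw=[0, 0, 0, 0])

```text
time_s: 19.6
eef_pos: [0.443, 0.3102, 0.2065]
eef_rot: [0.001, 0.648, 0.761, -0.0]
wrist_force: [0.7, 0.2, 0.6]
opening: 0.663
grasp_force: 66.1
```

Run:
```python
from m import *
look("w8",80,.016);plan((.447,.309,.06,9))
```

```text
19.6 [0.443  0.3102 0.2065] [0.987 0.159] 0.6633623315847292 66.0569679737091
orange [532. 232.] [622.5 313.1] [ 17.  112.7] 5.6
green [383.   8.] [460.7 465.1] [20.9 11.3] 10.0
blue [331. 175.] [443.  334.7] [75.9 49. ] 9.1
blue [399. 332.] [529.2 192.9] [ 18.7 210. ] 9.1
blue [528. 347.] [655.2 203.3] [40.6 46. ] 24.2
[-0.006  0.007  0.589] [0.005 0.002 0.004] mm 147
```

View pics/w8.png

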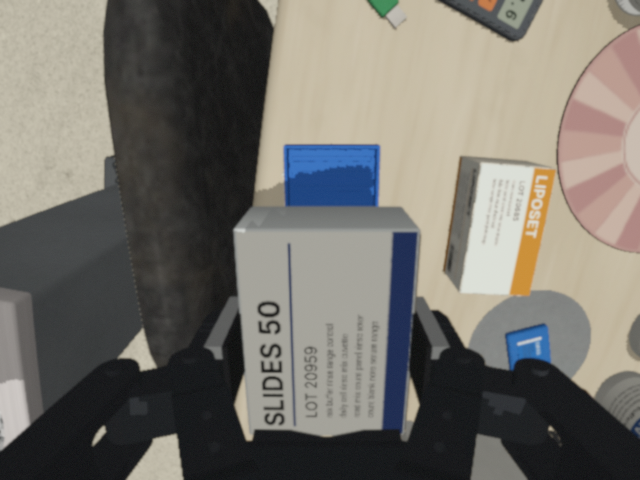

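The carton is held square above the tray. Its near top edge is at row 231, and the tray's +y rim is at row 146. The orange carton is now clear, with top corners at (470,158), (553,168) and (533,295).

Run:
```python
from m import *
T=pose();C=cam("wrist");I=np.linalg.inv(T)
g=lambda px,z:(I@np.c_[plane(px,z,C),np.ones(len(px))].T).T[:,:2].round(4).tolist()
print("carton edge, tool",g([(239,230),(414,232)],.228))
print("tray rim corners, world",plane([(284,145),(380,146)],.016,C).round(4).tolist())
print(plane([(470,158),(553,168),(533,295),(460,290)],.05,C).round(4).tolist())
img=cv2.imread("pics/w8.png")
for c in blobs(img,"orange",300):
  r=cv2.minAreaRect(np.float32(plane(c[:,0],.05,C)[:,:2]*1000));print(r)
```

```text
carton edge, tool [[0.0386, -0.027], [0.0379, 0.027]]
tray rim corners, world [[0.4039, 0.3531, 0.016], [0.4798, 0.3644, 0.016]]
[[0.5419, 0.3688, 0.05], [0.6067, 0.3727, 0.05], [0.6228, 0.2703, 0.05], [0.5607, 0.2657, 0.05]]
((605.595947265625, 320.13165283203125), (15.341999053955078, 101.49272918701172), 5.566110610961914)
```

arm_command(dp=[[0, 0.012, 0.2], [0, 0.012, 0.4], [0, 0.012, 0.55], [0, 0.012, 0.64], [0, 0.012, 0.64]], turn=[[0, 0, 0], [0, 0, 0], [0, 0, 0], [0, 0, 0], [0, 0, 0]], jaw=[0, 0, 0, 0, 0])

```text
time_s: 20.27
eef_pos: [0.4487, 0.3101, 0.046]
eef_rot: [0.0, 0.649, 0.761, -0.001]
wrist_force: [-0.4, -0.8, -0.5]
opening: 0.667
grasp_force: 66.1
```

Run:
```python
from m import *
print(pose()[:3,3]);plan((.4475,.311,.015,9))
```

```text
[0.44871086 0.31011575 0.04598371]
[ 0.004 -0.004  0.124] [-0.001  0.003  0.001] mm 31
```

arm_command(dp=[[0.004, -0.004, 0.05], [0.004, -0.004, 0.1], [0.004, -0.004, 0.122], [0.004, -0.004, 0.122], [0.004, -0.004, 0.122]], turn=[[0, 0, 0], [0, 0, 0], [0, 0, 0], [0, 0, 0], [0, 0, 0]], jaw=[0, 0, 0, 0, 0])

```text
time_s: 20.9
eef_pos: [0.4494, 0.3122, 0.019]
eef_rot: [0.002, 0.649, 0.761, 0.002]
wrist_force: [-0.0, 0.4, 0.0]
opening: 0.661
grasp_force: 66.1
```

Run:
```python
from m import *
o=get_obs();print(o['eef_pos'],o['wrist_force'],o['grasp_force'])
```

```text
[0.44940924 0.3122487  0.01902033] [-0.0104728   0.39060231  0.00663783] 66.05814456939697
```

arm_command(dp=[[0, -0.006, 0.016], [0, -0.006, 0.016], [0, -0.006, 0.016]], turn=[[0, 0, 0], [0, 0, 0], [0, 0, 0]], jaw=[0, 0, 0])

```text
time_s: 21.28
eef_pos: [0.4476, 0.3119, 0.0146]
eef_rot: [0.002, 0.649, 0.761, 0.002]
wrist_force: [0.7, -0.1, -1.0]
opening: 0.663
grasp_force: 66.1
```

arm_command(dp=[[0, 0, 0], [0, 0, 0], [0, 0, 0], [0, 0, -0.15], [0, 0, -0.4]], turn=[[0, 0, 0], [0, 0, 0], [0, 0, 0], [0, 0, 0], [0, 0, 0]], jaw=[0.7, 0.85, 0.85, 0.85, 0.85])

```text
time_s: 21.9
eef_pos: [0.4451, 0.3109, 0.1134]
eef_rot: [0.0, 0.649, 0.761, -0.001]
wrist_force: [0.8, 0.8, 0.9]
opening: 0.853
grasp_force: 0.0
```

arm_command(dp=[[0, 0.1, -0.25], [0.03, 0.25, -0.4], [0.03, 0.45, -0.4], [0.03, 0.53, -0.4], [0.03, 0.53, -0.4]], turn=[[0, 0, 0], [0, 0, 0], [0, 0, 0], [0, 0, 0], [0, 0, 0]], jaw=[1, 1, 1, 1, 1])

```text
time_s: 22.52
eef_pos: [0.577, 0.3397, 0.2147]
eef_rot: [0.002, 0.649, 0.761, 0.002]
wrist_force: [0.1, -0.1, -0.6]
opening: 1.001
grasp_force: 0.0
```

Run:
```python
from m import *
look("w9",80,.05)
```

```text
22.525 [0.577  0.3397 0.2147] [0.988 0.157] 1.0009965813495227 0.0
orange [355. 238.] [603.1 320.4] [ 15.9 101.3] 5.6
orange [307.  10.] [542.  478.7] [10. 10.] 74.0
orange [287. 399.] [569.4 164.3] [15.  14.1] 28.1
orange [288.   5.] [528.6 479.9] [11.7  6.5] 8.5
green [201.   9.] [469.4 469.5] [14.1 26.6] 52.5
blue [389. 359.] [651.9 218.7] [35.6 54.2] 23.9
blue [173. 211.] [461.2 321. ] [71.3 89.5] 9.5
blue [551. 472.] [850.8 105.7] [34.2 18.2] 3.1
blue [191. 192.] [472.8 339.3] [ 5. 31.] 9.1
```

View pics/w9.png

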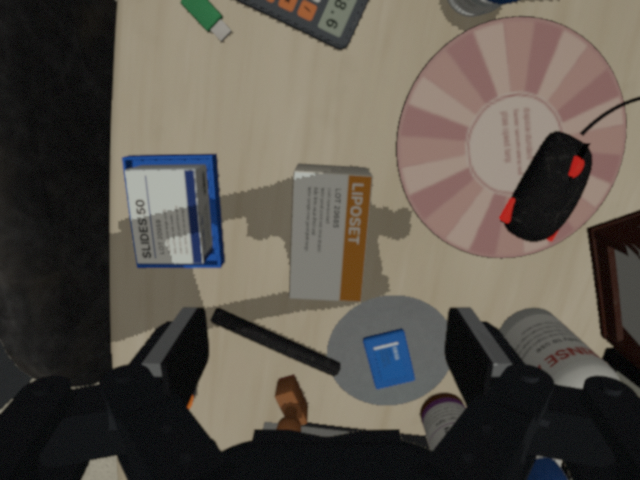

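The blue carton lies in its tray at (170,212). The orange carton is free, centred at about (330,238), with its band at (355,238) and a yaw of 5.6°.

Run:
```python
from m import *
C=cam("wrist");print(plane([(296,176),(371,178),(362,300),(290,299)],.05,C).round(4).tolist())
print("blue carton top",plane([(125,167),(200,167),(206,264),(136,268)],.035,C).round(4).tolist())
plan((.582,.3185,.06,5.6),(.582,.3185,.016,5.6))
```

```text
[[0.5496, 0.3637, 0.05], [0.6053, 0.371, 0.05], [0.6169, 0.2712, 0.05], [0.5583, 0.263, 0.05]]
blue carton top [[0.4127, 0.3483, 0.035], [0.4731, 0.357, 0.035], [0.4839, 0.2764, 0.035], [0.4238, 0.263, 0.035]]
[-0.088  0.008  0.618] [0.007 0.    0.115] mm 156
[ 0.    -0.     0.176] [ 0.  0. -0.] mm 44
```

arm_command(dp=[[-0.088, 0.008, 0.15], [-0.088, 0.008, 0.35], [-0.088, 0.008, 0.55], [-0.088, 0.008, 0.6], [-0.088, 0.008, 0.6]], turn=[[0, 0, 0.11], [0, 0, 0.11], [0, 0, 0.11], [0, 0, 0.11], [0, 0, 0.11]], jaw=[1, 1, 1, 1, 1])

```text
time_s: 23.2
eef_pos: [0.5818, 0.3189, 0.0655]
eef_rot: [0.001, 0.67, 0.742, 0.002]
wrist_force: [0.5, -0.4, -0.3]
opening: 0.998
grasp_force: 0.0
```

Run:
```python
from m import *
print(pose()[:3,3]);plan((.582,.3185,.016,5.6))
```

```text
[0.58178013 0.31888453 0.06548965]
[-0.002 -0.     0.198] [ 0.008 -0.     0.007] mm 49
```

arm_command(dp=[[0, 0, 0.1], [0, 0, 0.198], [0, 0, 0.198], [0, 0, 0.198], [0, 0, 0.198]], turn=[[0, 0, 0], [0, 0, 0], [0, 0, 0], [0, 0, 0], [0, 0, 0]], jaw=[1, 1, 1, 0.8, 0.75])

```text
time_s: 23.82
eef_pos: [0.5841, 0.3193, 0.0181]
eef_rot: [0.002, 0.671, 0.742, 0.004]
wrist_force: [-0.6, -0.6, -0.3]
opening: 0.75
grasp_force: 0.0
```

arm_command(dp=[[0, 0, 0], [0, 0, 0], [0, 0, 0], [0, 0, 0]], turn=[[0, 0, 0], [0, 0, 0], [0, 0, 0], [0, 0, 0]], jaw=[0.3, 0, 0, 0])

```text
time_s: 24.32
eef_pos: [0.5843, 0.3193, 0.0181]
eef_rot: [0.003, 0.671, 0.742, 0.004]
wrist_force: [-1.0, -0.5, 6.7]
opening: 0.691
grasp_force: 65.8
```

Run:
```python
from m import *
o=get_obs();print(o['eef_pos'],o['grasp_force'],o['wrist_force'])
plan((.582,.3185,.23,5.6),(.54,.12,.23,-3),(.438,-.0735,.23,-11.2))
```

```text
[0.58429179 0.3193232  0.0180921 ] 65.82129836082458 [-0.97094816 -0.52019108  6.71885506]
[-0.001 -0.002 -0.848] [ 0.017 -0.002  0.006] mm 212
[-0.774 -0.245  0.   ] [0.    0.    0.287] mm 203
[-0.794 -0.367  0.   ] [0.    0.    0.273] mm 219
```

arm_command(dp=[[0, 0, -0.1], [0, 0, -0.3], [0, 0, -0.5], [0, 0, -0.7], [0, 0, -0.85]], turn=[[0, 0, 0], [0, 0, 0], [0, 0, 0], [0, 0, 0], [0, 0, 0]], jaw=[0, 0, 0, 0, 0])

```text
time_s: 24.95
eef_pos: [0.5821, 0.3188, 0.2316]
eef_rot: [0.002, 0.671, 0.742, 0.003]
wrist_force: [1.0, 0.4, -1.0]
opening: 0.691
grasp_force: 65.0
```

arm_command(dp=[[-0.15, -0.05, 0], [-0.35, -0.11, 0], [-0.55, -0.17, 0], [-0.77, -0.245, 0], [-0.77, -0.245, 0]], turn=[[0, 0, 0.06], [0, 0, 0.13], [0, 0, 0.2], [0, 0, 0.29], [0, 0, 0.29]], jaw=[0, 0, 0, 0, 0])

```text
time_s: 25.58
eef_pos: [0.5395, 0.1175, 0.2283]
eef_rot: [0.002, 0.727, 0.687, 0.002]
wrist_force: [-0.2, 0.7, -0.7]
opening: 0.692
grasp_force: 64.9
```

arm_command(dp=[[-0.17, -0.08, 0], [-0.37, -0.17, 0], [-0.57, -0.27, 0], [-0.79, -0.37, 0], [-0.79, -0.37, 0]], turn=[[0, 0, 0.06], [0, 0, 0.13], [0, 0, 0.2], [0, 0, 0.27], [0, 0, 0.27]], jaw=[0, 0, 0, 0, 0])

```text
time_s: 26.2
eef_pos: [0.4367, -0.0742, 0.2278]
eef_rot: [0.002, 0.773, 0.634, 0.002]
wrist_force: [0.6, -0.2, -1.6]
opening: 0.692
grasp_force: 65.0
```

Run:
```python
from m import *
look("w10",200,.016);plan((.438,-.0735,.06,-11.2))
```

```text
26.2 [ 0.4367 -0.0742  0.2278] [ 0.98  -0.197] 0.6917318446623725 64.99574303627014
orange [394. 319.] [ 476.  -217.6] [267.4  54.3] 78.7
orange [327. 148.] [447.1 -30.7] [36.9 78.3] 78.5
blue [351. 141.] [469.2 -29.1] [53.3 90.1] 85.0
[-0.004 -0.001  0.671] [ 0.012 -0.004 -0.001] mm 168
```

View pics/w10.png

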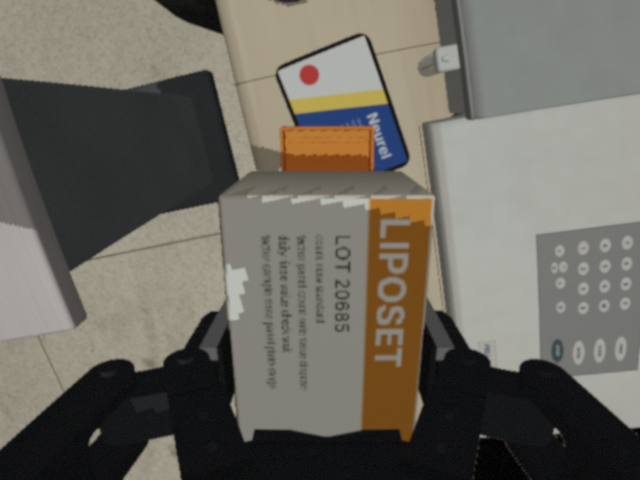

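The carton is held square above the orange tray: near top edge at row 196, tray +y rim at row 127.

Run:
```python
from m import *
T=pose();C=cam("wrist");I=np.linalg.inv(T)
P=plane([(221,196),(434,197)],.2598,C);print((I@np.c_[P,np.ones(2)].T).T[:,:2].round(4).tolist())
R=plane([(281,127),(376,128)],.016,C);print(R.round(4).tolist());d=(R[1]-R[0])[:2];a=np.arctan2(d[1],d[0]);print(np.degrees(a),np.linalg.norm(d),R.mean(0)[:2]-.0625*np.array([-np.sin(a),np.cos(a)]))
```

```text
[[0.0515, -0.0286], [0.0511, 0.0298]]
[[0.4138, -0.004, 0.016], [0.4919, -0.0204, 0.016]]
-11.855344517957143 0.07979967631075509 [ 0.44001921 -0.07334844]
```

arm_command(dp=[[0, 0.008, 0.2], [0, 0.008, 0.4], [0, 0.008, 0.55], [0, 0.008, 0.69], [0, 0.008, 0.69]], turn=[[0.01, 0, 0], [0.01, 0, 0], [0.01, 0, 0], [0.01, 0, 0], [0.01, 0, 0]], jaw=[0, 0, 0, 0, 0])

```text
time_s: 26.88
eef_pos: [0.4388, -0.0694, 0.0526]
eef_rot: [-0.004, 0.771, 0.637, -0.001]
wrist_force: [-0.0, 0.6, 0.1]
opening: 0.692
grasp_force: 65.0
```

Run:
```python
from m import *
print(pose()[:3,3]);plan((.439,-.0725,.0225,-11.2))
```

```text
[ 0.43883458 -0.06935374  0.05260188]
[-0.013  0.004  0.12 ] [-0.012 -0.007  0.01 ] mm 30
```

arm_command(dp=[[-0.013, 0, 0.04], [-0.013, 0, 0.08], [-0.013, 0, 0.115], [-0.013, 0, 0.115], [-0.013, 0, 0.115]], turn=[[-0.01, 0, 0.01], [-0.01, 0, 0.01], [-0.01, 0, 0.01], [-0.01, 0, 0.01], [-0.01, 0, 0.01]], jaw=[0, 0, 0, 0, 0])

```text
time_s: 27.5
eef_pos: [0.44, -0.0751, 0.0262]
eef_rot: [0.001, 0.773, 0.634, 0.002]
wrist_force: [0.7, -0.3, 0.7]
opening: 0.693
grasp_force: 65.0
```

Run:
```python
from m import *
o=get_obs();print(o['eef_pos'],o['wrist_force']);plan((.439,-.0725,.0225,-11.2))
```

```text
[ 0.43996499 -0.07514376  0.02621592] [ 0.72252194 -0.29533191  0.65360911]
[ 0.01  -0.006  0.015] [ 0.01  -0.003 -0.005] mm 5
```

arm_command(dp=[[0.006, -0.004, 0.015], [0.006, -0.004, 0.015], [0.006, -0.004, 0.015]], turn=[[0, 0, 0], [0, 0, 0], [0, 0, 0]], jaw=[0, 0, 0])

```text
time_s: 27.88
eef_pos: [0.4392, -0.0733, 0.0223]
eef_rot: [0.001, 0.773, 0.634, 0.002]
wrist_force: [0.1, -0.0, -0.8]
opening: 0.691
grasp_force: 65.0
```

arm_command(dp=[[0, 0, 0], [0, 0, 0], [0, 0, 0], [0, 0, -0.15], [0, 0, -0.4]], turn=[[0, 0, 0], [0, 0, 0], [0, 0, 0], [0, 0, 0], [0, 0, 0]], jaw=[0.72, 0.85, 0.85, 0.85, 0.85])

```text
time_s: 28.5
eef_pos: [0.4367, -0.0727, 0.1215]
eef_rot: [-0.001, 0.774, 0.634, 0.001]
wrist_force: [0.9, -0.7, 0.1]
opening: 0.85
grasp_force: 0.0
```

arm_command(dp=[[0, 0, -0.2], [0, 0, -0.4], [0, 0, -0.6], [0, 0, -0.7], [0, 0, -0.7]], turn=[[0, 0, 0], [0, 0, 0], [0, 0, 0], [0, 0, 0], [0, 0, 0]], jaw=[0.85, 0.85, 0.85, 0.85, 0.85])

```text
time_s: 29.12
eef_pos: [0.4387, -0.074, 0.2993]
eef_rot: [0.003, 0.773, 0.634, 0.003]
wrist_force: [-0.3, -0.4, -0.1]
opening: 0.847
grasp_force: 0.0
```

Run:
```python
from m import *
look("w11",80,.053)
img=camera("scene")[200:400,200:520];cv2.imwrite("pics/s11.png",cv2.resize(img,None,fx=2.5,fy=2.5))
```

```text
29.125 [ 0.4387 -0.074   0.2993] [ 0.98  -0.196] 0.8471567388865541 0.0
orange [324. 184.] [439.9 -67.5] [114.6  72.4] 78.4
orange [290.  10.] [442.1  90.2] [16.6 48.5] 78.2
green [359. 338.] [ 443.9 -237.1] [47.9 52.6] 84.4
green [362. 362.] [ 441.8 -267.7] [22.1 16.6] 79.9
blue [344. 138.] [467.8 -28.1] [51.  82.6] 85.1
```

View pics/s11.png

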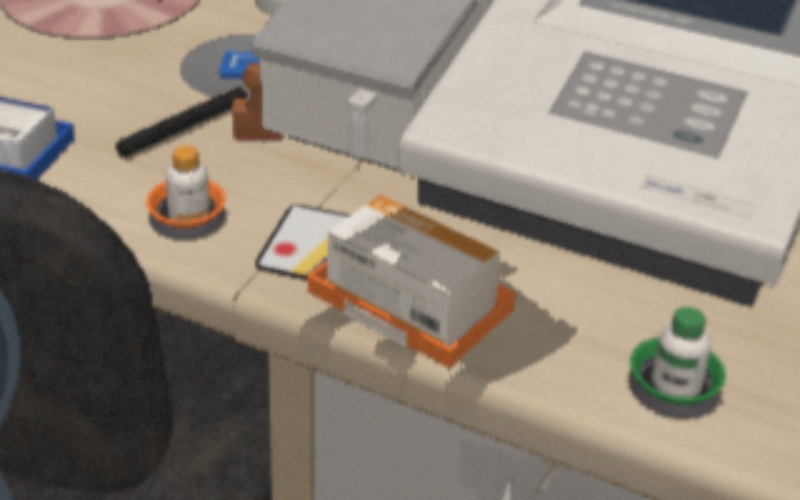

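Both bottles stand in their wells, and both cartons lie flat in their trays. Handing in.

```bash
python3 -c "
from bench import *
print(hand_in())"
```

```text
the job is handed in; nothing more can be done
None
```

The job is handed in at about 29 s: both bottles stand upright in the wells of their cap colours and both cartons lie flat in their own trays, as the last pictures showed; no verdict was returned.

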